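Weigh the painted bust on the spring scale

TASK

Weigh the blue-and-gold crowned bust: pick up its carrier by the blue stem, hang the carrier's bar in the hook of the spring scale between the two brass collars, and let it down slowly, still held, until the spring carries the whole weight, so that the pointer neither drops nor jumps when you let go. Leave it hanging free, level and still, do not bear down on the hook, and leave the other things on the table where they are.

Things in the scene. Friction and masses are not known exactly. Their poses are not given: they have to be found in the camera images.
- bust: Carrier with the bust, one rigid loose piece, 0.2 to 0.8 kg (unknown), weight low down. White tray 100 (x) x 120 (y) x 16 mm; steel bail of 10 mm rod: posts at y = +-52 mm, top bar along y; blue bust with gold band and crown fixed in the tray, its top 68 mm above the underside. Origin: centre of the underside; z up. The same both ways round.
- bust_grip (a point): Grasp point: centre of the blue upright stem (16 x 16 mm square, about 55 mm tall) on the bust's carrier, 158 mm above the tray's underside and 38 mm straight above the middle of the bar; the stem ends 22 mm above this point. z up, y along the bar.
- bust_bar (a point): Middle of the carrier's bar, on its centre line (rod 10 mm in diameter along y), 120 mm above the underside of the tray. Two brass collars, 20 mm in diameter, leave 28 mm of bare bar here for the hook to go under. Same axes as bust_grip.
- scale: Fixed stand of the spring scale: grey base plate 210 x 150 x 12 mm, aluminium column 30 x 30 mm, 332 mm tall, 20 mm behind the origin, white graduated plate at its +y side. Origin on the table near the column's foot; the hook arm points along its -x axis (roughly to the robot); y across the arm.
- hook_seat (a point): Middle of the hook's flat inner bottom (upper face), 100 mm along -x of the scale's origin, 250 mm high when empty. Yellow strap 14 mm wide (y), 4 mm thick, bent to a U: bottom 14 mm long in x, flanks rise 16 mm, leaning 11 mm outwards; then a level arm to the column (+x), a free tip at -x. The bar comes in over the tip from -x, then down; seated, its centre is 5 mm above. Axes as the scale's.
- hook (a joint): How far the hook with its red pointer is drawn down, in m: 0 empty, at the upper stop; lower stop 0.12. Spring 90 N/m, 0.2 N preload, lightly damped: the lightest load draws it to about 0.02, the heaviest to about 0.085.
- woodhead: Bystander: the same kind of carrier, grey tray, black stem, with a dark wooden head in it; origin at the centre of its underside, top of its stem at 180 mm. The two carriers stand left and right of the scale, either way round.
- jar: Bystander: amber jar, 52 mm in diameter, 70 mm tall.
- flask: Bystander: clear bottle with a red cap, 44 mm in diameter, 110 mm tall.
- brush: Bystander: brush lying on the table.
- cup: Bystander: white cup, 70 mm in diameter, 80 mm tall.
- mouse: Bystander: black computer mouse, 62 mm across, 34 mm tall.
- loupe: Bystander: black magnifier lying flat, lens 60 mm in diameter, handle along its -x, 12 mm thick.

How it is judged (in metres and radians):
On the way, in this order (a step that is already met when the one before it is completed fails the run):
1. the bust's carrier is lifted off the table (height (world z) of bust_bar above 0.16 m), for 0.1 s.
2. the bar lies in the hook and draws it down by over 10 mm while the fingers still hold the carrier (value of joint hook above 0.01 m and contact force between the fingers and bust above 1 N and distance between bust_bar and hook_seat below 0.015 m), for 0.1 s.
At the end, for the whole second after the job is handed in: The carrier with the bust hangs from the hook alone: the bar's middle within 10 mm of the hook's seat lengthwise and across, and 0 to 10 mm above it, the hook drawn down by over 14 mm, the carrier upright within 0.17 rad, slower than 0.03 m/s and 0.3 rad/s, the pointer slower than 0.02 m/s (x of bust_bar in the frame of hook_seat between -0.01 and 0.01 m and y of bust_bar in the frame of hook_seat between -0.01 and 0.01 m and z of bust_bar in the frame of hook_seat between 0 and 0.01 m and value of joint hook above 0.014 m and angle between bust's own z axis and vertical below 0.17 rad and linear speed of bust below 0.03 m/s and angular speed of bust below 0.3 rad/s and velocity of joint hook between -0.02 and 0.02 m/s); the robot touches nothing.
It fails at once if the hook and pointer moved faster than 0.15 m/s at any time, or faster than 0.08 m/s while the fingers were off the bust's carrier (dropped on, or let go too early or too late) (velocity of joint hook above 0.15 m/s or velocity of joint hook below -0.15 m/s or (contact force between the fingers and bust below 0.1 N and (velocity of joint hook above 0.08 m/s or velocity of joint hook below -0.08 m/s))).
It fails at once if the hook was drawn down by over 108 mm, near its lower stop: borne down on (value of joint hook above 0.108 m).
It fails at once if the bust tipped by more than 0.5 rad (angle between bust's own z axis and vertical above 0.5 rad).
It fails at once if another thing on the table was moved by more than 20 mm (distance of any of woodhead, jar, flask, brush, cup, mouse, loupe from where it was at the start of the episode above 0.02 m).
It also fails if it takes over 61 s, if anything falls off the work surface, if the arm or the gripper's body presses on something with over 40 N, if the wrist force passes 120 N, or if a joint passes its speed limit or range.

ROBOT

A 6-joint arm with a two-finger parallel gripper is mounted at the origin on the work surface. World frame = base frame: x ahead of the robot, y to its left, z up, the work surface at z = 0. Lengths are in m, angles in degrees, forces in N, time in s.
With the tool pointing down it reaches from about 0.275 to 0.75 m from the base axis. Payload 10.2 kg.
Tool frame: the origin (TCP) lies at the very end of the fingers, on their centre line; the grasp point (between the pads) lies 19 mm behind it; y points along the fingers, z is the direction in which the jaws open and shut, and the axes are right-handed (so a half turn about y gives the same grasp; the last joint's range is limited). The gripper opens to 85 mm and grips with 20 to 120 N. Pads are 22 mm wide; open, the fingers measure 114 mm over their backs; the gripper's body (76 mm by 85 mm) begins 54 mm behind the grasp point. The pads swing forward as they close: fully open they stand 13 mm farther back than shut.
Start: joints at [-82.701, 17.928, 85.812, -0, 76.261, -12.8], TCP at [0.18, -0.493, 0.231] pointing down, gripper open.
Joint ranges: [-168.41, 168.41], [-55.51, 124.54], [10.69, 146.95], [-70.63, 250.63], [1, 178], [-165.06, 165.06]. Speed limits (degrees/s): [136.94, 136.94, 172.46, 180, 180, 180].

INTERFACE

Orientations are given as [roll, pitch, yaw] about the fixed x, y, z axes, in that order (R = Rz(yaw) Ry(pitch) Rx(roll)).
In Python, from bench import status, viewer, ticket gives the robot as it stands.
- The arm moves only by the tool move_arm, never from a script. Its arguments are lists of equal length, an entry for each row: "delta_pos": the shift along the tool's x, y, z in cm, a list of three; "rot": the turn, a rotation vector about the tool's x, y, z in degrees, a list of three; "hand": the closure, from 0 (fully open) to 1 (shut). A call has exactly 10 rows; each row is the pose to reach, as a shift and turn from the pose commanded when the call began, along the tool's axes at that moment; what a row does not reach only later rows make up. A row lasts 1/10 s, in which the tool goes at most 50 mm and 8.59 degrees, less where a joint would pass 70% of its speed; a pose out of reach is approached as far as the arm can. A call with a gripper value outside its range is refused whole. The fingers move at their own pace and stop on an object; "grip_force" is the grip in N (left out, the last holds). Time passes only in rows, so rows that repeat a pose let the fingers close, or fill a call up. It gives the time, the measured TCP pose, the force and the opening at its end, in the units of the state.
- status.get_obs(): the state, without advancing time (a new reading comes with each control period).
- viewer.grab_frame(name): name is "side" or "top" or "wrist"; returns a dict with "image" (420x560x3 uint8, red, green, blue), "camera_matrix" (3x3 intrinsics, pixels), "extrinsics" (4x4, takes a point from camera to world coordinates); the wrist camera has in their place "hand_eye" (4x4, takes a point from camera to tool coordinates, whose origin is the TCP and whose axes are the tool frame's). Camera axes: x right, y up, looking along -z (the intrinsics and any distortion apply to the point x, -y, -z); pixel columns grow to the right and rows downward; lengths in m; the calibration is good to about 2 mm. A picture is of the moment at which its call begins: read the wrist's pose just before it. There is no depth.
- ticket.job_done(): hands the job in, once; it reports no verdict.
The state is a dict: "time_s": time; "joint_positions": joint angles; "qd": joint speeds; "effort": joint torques, N m; "tool_pos": TCP position; "tcp_rot": TCP orientation; "wrist_force": force on the tool from outside, world axes, zero at the start; "ft_torque": the same for the moment, N m; "finger_gap": opening from 0.0 (shut) to 1.0 (fully open).
Only numpy, scipy, OpenCV 4.12 (cv2) and the standard library are available. Lean on these libraries where they do the work, as an engineer would, in place of code of your own. Each camera call takes 0.05 s, during which the arm holds its last target.

## Working session

There is one attempt and no reset: what is moved stays moved. The work goes in short steps, Python scripts to look and compute and a tool call to move; the robot and the scene stay as the last step left them, time stands still between calls to the robot, and variables do not carry over. Pictures are saved under pics/ and viewed, and the job is handed in when it is done.

Besides the shell and the picture viewer there is one more tool, called after "Request:" by a JSON object that holds its "fn" and its "kwargs". move_arm: Moves the arm, as the interface text tells. Its arguments: {"type":"object","properties":{"delta_pos":{"type":"array"},"rot":{"type":"array"},"hand":{"type":"array"},"grip_force":{"type":"number"}},"required":["delta_pos","rot","hand"]}

```bash
mkdir -p pics; ls; cat > h.py <<'E'
import numpy as np, cv2
from bench import status, viewer, ticket
from scipy.spatial.transform import Rotation as R
def grab(n,fn):
    o=status.get_obs(); f=viewer.grab_frame(n); cv2.imwrite('pics/'+fn,cv2.cvtColor(f['image'],cv2.COLOR_RGB2BGR))
    np.savez('pics/'+fn+'.npz',**{k:v for k,v in f.items() if isinstance(v,np.ndarray) or k!='x'},tp=o['tool_pos'],tr=o['tcp_rot'])
    return f
E
python3 - <<'E'
from h import *
print(status.get_obs())
for n in['side','top','wrist']:
    f=grab(n,n+'0.png'); print({k:(np.round(v,4).tolist() if k!='image' else 0) if not isinstance(v,str) else v for k,v in f.items()})
E
```

```text
pics
{'time_s': 0.0, 'joint_positions': array([-8.26991509e+01,  1.79604323e+01,  8.58565346e+01, -4.26831651e-04,
        7.62602905e+01, -1.27993384e+01]), 'qd': array([ 0.00138882, -0.10399857, -0.00699421, -0.05884246, -0.10586141,
       -0.01109382]), 'effort': array([-1.05868294e-03, -4.12265575e+01, -2.59743243e+01, -2.10423559e-04,
        4.23483521e-03,  6.39097266e-06]), 'tool_pos': array([ 0.18037906, -0.49275128,  0.23070966]), 'tcp_rot': array([-9.00754295e+01,  1.67111931e-02, -1.59899722e+02]), 'wrist_force': array([ 0.229419  , -0.16762212,  0.2107233 ]), 'ft_torque': array([-0.00284995, -0.02556669,  0.02367311]), 'finger_gap': 1.004505180312647}
{'image': 0, 'camera_matrix': [[434.4457, 0.0, 274.3721], [0.0, 434.4457, 204.3955], [0.0, 0.0, 1.0]], 'extrinsics': [[-0.9917, 0.0992, -0.0821, 0.4298], [-0.1284, -0.717, 0.6851, 0.9152], [0.0091, 0.6899, 0.7238, 1.1821], [0.0, 0.0, 0.0, 1.0]]}
{'image': 0, 'camera_matrix': [[471.2172, 0.0, 278.99], [0.0, 471.2172, 212.7885], [0.0, 0.0, 1.0]], 'extrinsics': [[-0.0209, 0.9919, -0.1251, 0.3525], [-0.9998, -0.0201, 0.007, -0.0122], [0.0044, 0.1252, 0.9921, 1.4074], [0.0, 0.0, 0.0, 1.0]]}
{'image': 0, 'camera_matrix': [[299.2554, 0.0, 279.9928], [0.0, 299.2554, 213.7204], [0.0, 0.0, 1.0]], 'hand_eye': [[-0.0011, -0.9657, -0.2597, -0.0666], [0.0002, 0.2597, -0.9657, -0.1413], [1.0, -0.0011, -0.0001, 0.0009], [0.0, 0.0, 0.0, 1.0]]}
```

View pics/side0.png

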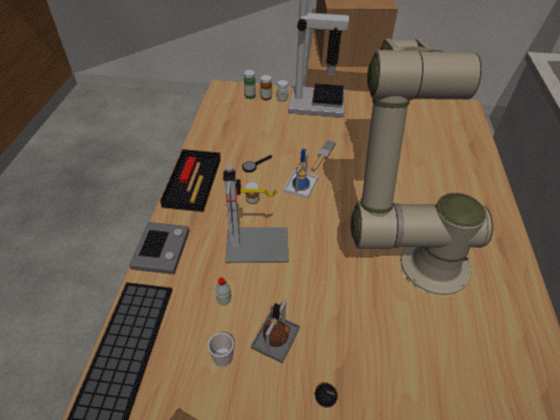

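View pics/top0.png

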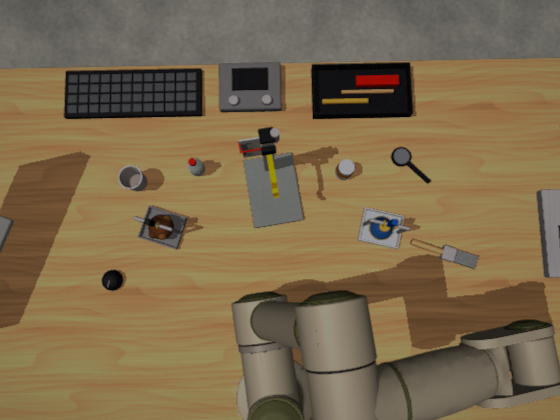

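View pics/wrist0.png

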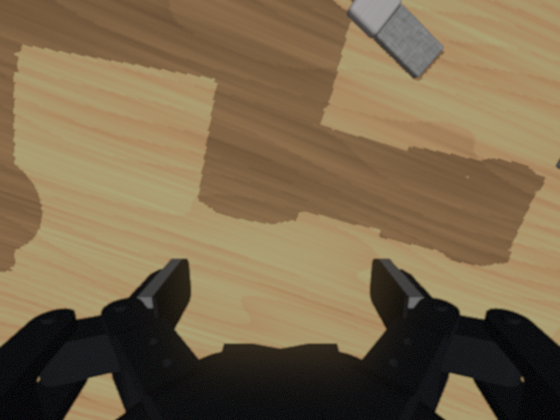

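The side view shows the bust's white tray at about (301,184) and the scale's base at (257,245), with the hook arm at (262,190). In the top view the bust is at (381,228) and the yellow hook runs from (270,150) to (276,196). I'll zoom in next.

```bash
python3 - <<'E'
import cv2
a=cv2.imread('pics/top0.png');s=cv2.imread('pics/side0.png')
c=cv2.resize(a[115:255,230:430],None,fx=4,fy=4,interpolation=cv2.INTER_CUBIC);cv2.imwrite('pics/t1.png',c)
c=cv2.resize(s[135:275,210:350],None,fx=4,fy=4,interpolation=cv2.INTER_CUBIC);cv2.imwrite('pics/s1.png',c)
E
```

```text
(no output)
```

View pics/t1.png

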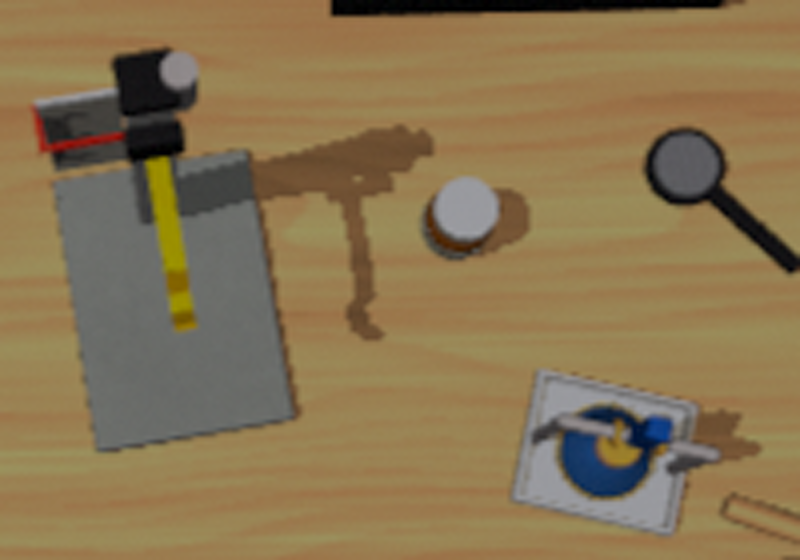

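View pics/s1.png

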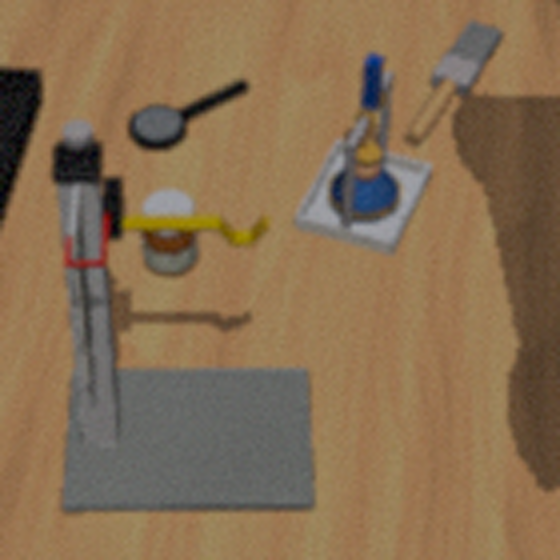

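```bash
cat >> h.py <<'E'
def ray(d,px):
    E=d['extrinsics'] if 'extrinsics' in d else None
    if E is None:
        T=np.eye(4);T[:3,:3]=R.from_euler('xyz',d['tr'],degrees=True).as_matrix();T[:3,3]=d['tp'];E=T@d['hand_eye']
    K=d['camera_matrix'];u,v=px
    r=np.array([(u-K[0,2])/K[0,0],-(v-K[1,2])/K[1,1],-1.]);r=E[:3,:3]@r
    return E[:3,3],r/np.linalg.norm(r)
def onz(d,px,z):
    o,r=ray(d,px);return o+r*(z-o[2])/r[2]
def tri(pairs):
    A=np.zeros((3,3));b=np.zeros(3)
    for d,px in pairs:
        o,r=ray(d,px);P=np.eye(3)-np.outer(r,r);A+=P;b+=P@o
    x=np.linalg.solve(A,b);return x,[np.linalg.norm((np.eye(3)-np.outer(ray(d,p)[1],ray(d,p)[1]))@(x-ray(d,p)[0])) for d,p in pairs]
def proj(d,X):
    E=d['extrinsics'] if 'extrinsics' in d else None
    if E is None:
        T=np.eye(4);T[:3,:3]=R.from_euler('xyz',d['tr'],degrees=True).as_matrix();T[:3,3]=d['tp'];E=T@d['hand_eye']
    c=np.linalg.inv(E)@np.append(X,1);K=d['camera_matrix']
    return np.array([K[0,0]*c[0]/-c[2]+K[0,2],-K[1,1]*c[1]/-c[2]+K[1,2]])
E
python3 - <<'E'
from h import *
t=np.load('pics/top0.png.npz');s=np.load('pics/side0.png.npz')
ct=lambda p:np.array(p)/4+[230-.4,115-.4]
cs=lambda p:np.array(p)/4+[210-.4,135-.4]
C=np.array([onz(t,ct(p),.016) for p in[(538,370),(697,405),(673,535),(512,500)]])
print('tray',C.round(4).tolist(),C.mean(0),np.linalg.norm(C-np.roll(C,-1,0),axis=1))
C=np.array([onz(s,cs(p),.016) for p in[(335,138),(434,165),(394,252),(294,226)]])
print('trayS',C.round(4).tolist(),C.mean(0),np.linalg.norm(C-np.roll(C,-1,0),axis=1))
B=np.array([onz(t,ct(p),.012) for p in[(52,183),(248,150),(298,416),(96,452)]])
print('base',B.round(4).tolist(),B.mean(0),np.linalg.norm(B-np.roll(B,-1,0),axis=1))
B=np.array([onz(s,cs(p),.012) for p in[(310,369),(314,507),(62,510),(70,369)]])
print('baseS',B.round(4).tolist(),B.mean(0),np.linalg.norm(B-np.roll(B,-1,0),axis=1))
# stem top: masks
for d,n,off in[(t,'top',(360,205,50,50)),(s,'side',(285,140,40,40))]:
    im=d['image'];hsv=cv2.cvtColor(im,cv2.COLOR_RGB2HSV)
    m=cv2.inRange(hsv,(105,150,60),(130,255,255));
    nn,l,st,ce=cv2.connectedComponentsWithStats(m)
    for i in range(1,nn):
        if st[i,4]>8:print(n,st[i],ce[i])
    m=cv2.inRange(hsv,(22,180,90),(34,255,255));
    nn,l,st,ce=cv2.connectedComponentsWithStats(m)
    for i in range(1,nn):
        if st[i,4]>8:print('yellow',n,st[i],ce[i])
print('stem top',tri([(t,ct((656,430))),(s,cs((374,60)))]))
# hook tip end / bottom
print('tip',tri([(t,ct((184,325))),(s,cs((264,224)))]))
print('bottom',tri([(t,ct((179,290))),(s,cs((238,238)))]))
E
```

```text
tray [[0.5398, -0.2762, 0.016], [0.5111, -0.3934, 0.016], [0.415, -0.3705, 0.016], [0.4433, -0.2527, 0.016]] [ 0.47730037 -0.32319694  0.016     ] [0.1207315  0.09885648 0.12112513 0.09937022]
trayS [[0.5117, -0.3935, 0.016], [0.4106, -0.3672, 0.016], [0.4408, -0.241, 0.016], [0.5381, -0.2627, 0.016]] [ 0.47527729 -0.31608855  0.016     ] [0.10447679 0.12972705 0.09972366 0.13342413]
base [[0.6905, 0.0848, 0.012], [0.7132, -0.0641, 0.012], [0.5094, -0.0965, 0.012], [0.4855, 0.0544, 0.012]] [ 0.59966037 -0.00534612  0.012     ] [0.15060783 0.20632562 0.15272162 0.20722154]
baseS [[0.5037, -0.0894, 0.012], [0.4841, 0.0597, 0.012], [0.6898, 0.0908, 0.012], [0.7143, -0.0604, 0.012]] [5.97989441e-01 1.70063960e-04 1.20000000e-02] [0.15030368 0.2080178  0.15314209 0.212597  ]
top [391 220   7   6  35] [393.8        222.08571429]
top [371 223  21  16 168] [378.71428571 231.5952381 ]
yellow top [322  99  17   3  28] [329.03571429 100.25      ]
yellow top [340  98  28   3  51] [353.56862745  99.47058824]
yellow top [266 154  13  43 225] [272.18222222 174.59555556]
yellow top [381 225   8   6  25] [384.2  227.84]
side [301 149   4  12  30] [302.66666667 154.66666667]
side [299 179  10   9  60] [303.06666667 183.1       ]
yellow side [241 189  36   7 105] [258.32380952 191.21904762]
stem top (array([ 0.47609712, -0.32086925,  0.17917877]), [np.float64(0.00048484910655283744), np.float64(0.00048484910655293974)])
tip (array([ 0.53839571, -0.01273289,  0.26259498]), [np.float64(0.0005417522705284595), np.float64(0.0005417522705283836)])
bottom (array([ 0.56029146, -0.00994682,  0.24834542]), [np.float64(0.0031002197528960246), np.float64(0.0031002197528959465)])
```

Request:
{"fn": "move_arm", "kwargs": {"delta_pos": [[-2, -0.5, -0.3], [-5, -1, -0.8], [-9, -1.5, -1.5], [-13, -2, -2.2], [-17, -2, -3], [-21, -2, -3.7], [-25, -2, -4.4], [-29, -2, -5.1], [-32, -2, -5.6], [-33.7, -2, -5.9]], "rot": [[0, -6, 0], [0, -14, 0], [0, -22, 0], [0, -30, 0], [0, -38, 0], [0, -46, 0], [0, -54, 0], [0, -62, 0], [0, -70, 0], [0, -78, 0]], "hand": [0, 0, 0, 0, 0, 0, 0, 0, 0, 0], "grip_force": 60}}

```text
time_s: 1.15
tool_pos: [0.4783, -0.3202, 0.2509]
tcp_rot: [-90.0, 0.0, -81.5]
wrist_force: [-0.4, 0.3, -0.1]
finger_gap: 1.002
```

Request:
{"fn": "move_arm", "kwargs": {"delta_pos": [[0, 0, 0], [0, 0, 0], [0, 0, 0], [0, 0, 0], [0, 0, 0], [0, 0, 0], [0, 0, 0], [0, 0, 0], [0, 0, 0], [0, 0, 0]], "rot": [[0, -8, 0], [0, -16, 0], [0, -24, 0], [0, -32, 0], [0, -40, 0], [0, -48, 0], [0, -56, 0], [0, -64, 0], [0, -68, 0], [0, -68, 0]], "hand": [0, 0, 0, 0, 0, 0, 0, 0, 0, 0]}}

```text
time_s: 2.15
tool_pos: [0.4765, -0.3218, 0.251]
tcp_rot: [-90.0, 0.0, -13.9]
wrist_force: [0.1, -0.1, -0.7]
finger_gap: 1.001
```

```bash
python3 - <<'E'
from h import *
f=grab('wrist','w1.png');o=status.get_obs();print(o['tool_pos'],o['tcp_rot'],o['joint_positions'])
E
```

```text
[ 0.47656344 -0.3217565   0.25107195] [-8.99854836e+01  2.32343101e-02 -1.39971624e+01] [-4.56946385e+01  2.36149925e+01  7.48477121e+01  1.44528358e-04
  8.15646914e+01 -1.21697494e+02]
```

View pics/w1.png

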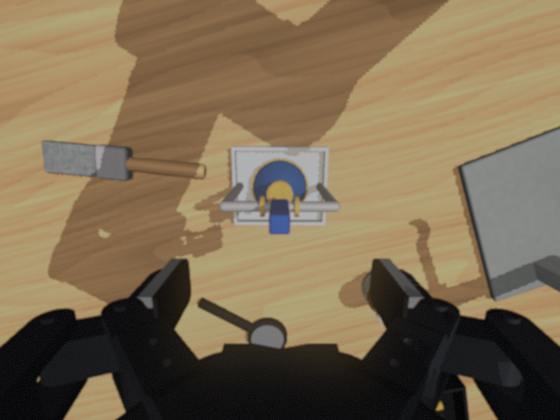

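The wrist view shows the bar level across the picture, from (221,206) to (339,207), and the blue stem at columns 270–289, rows 201–233. The yaw therefore agrees.

```bash
python3 - <<'E'
from h import *
d=np.load('pics/w1.png.npz');im=d['image']
c=cv2.cvtColor(im[130:250,190:370],cv2.COLOR_RGB2BGR);cv2.imwrite('pics/w1c.png',cv2.resize(c,None,fx=4,fy=4,interpolation=cv2.INTER_CUBIC))
print(proj(d,[.4765,-.3218,.18]),proj(d,[.4765,-.3218,.158]),proj(d,[.4765,-.3218,.12]))
y=np.array([np.sin(np.radians(14)),np.cos(np.radians(14)),0])
for e in(-52,52):print(proj(d,np.array([.4765,-.3218,.12])+y*e/1000))
E
```

```text
[279.96286244 222.98702364] [279.97466928 215.21632189] [279.99083245 204.57850269]
[224.31993883 204.3949624 ]
[335.65093825 204.7620074 ]
```

View pics/w1c.png

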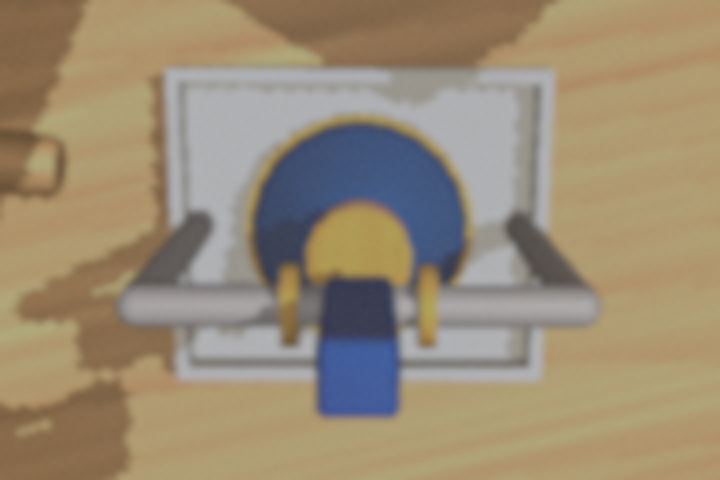

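Request:
{"fn": "move_arm", "kwargs": {"delta_pos": [[0.1, 1, 0], [0.1, 3, 0], [0.1, 5, 0], [0.1, 7, 0], [0.1, 9, 0], [0.1, 10, 0], [0.1, 10.7, 0], [0.1, 10.9, 0], [0.1, 10.9, 0], [0.1, 10.9, 0]], "rot": [[0, 0, 0], [0, 0, 0], [0, 0, 0], [0, 0, 0], [0, 0, 0], [0, 0, 0], [0, 0, 0], [0, 0, 0], [0, 0, 0], [0, 0, 0]], "hand": [0.3, 0.3, 0.3, 0.3, 0.3, 0.3, 0.3, 0.3, 0.4, 0.5]}}

```text
time_s: 3.2
tool_pos: [0.4778, -0.3223, 0.143]
tcp_rot: [-90.0, -0.1, -13.9]
wrist_force: [-0.1, 0.1, -0.1]
finger_gap: 0.501
```

```bash
python3 - <<'E'
from h import *
f=grab('wrist','w2.png');o=status.get_obs();print(o['tool_pos'],o['tcp_rot'],o['finger_gap'],o['wrist_force'])
E
```

```text
[ 0.47778524 -0.32226606  0.14297014] [-9.00359116e+01 -5.74491368e-02 -1.39038234e+01] 0.5007475478681047 [-0.83875287  0.19518287  0.25027114]
```

View pics/w2.png

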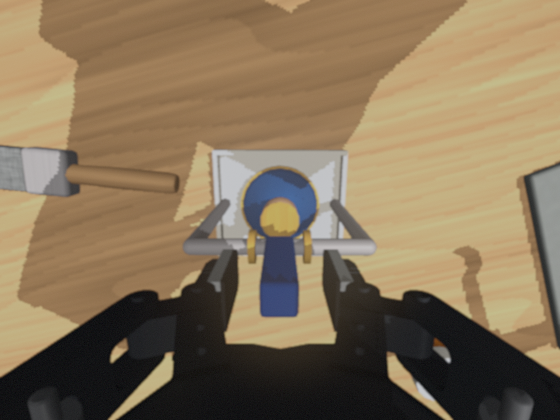

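The stem, at columns 262–298, is centred between the fingers, at about 235 and 325. Closing now.

Request:
{"fn": "move_arm", "kwargs": {"delta_pos": [[0, 0, 0], [0, 0, 0], [0, 0, 0], [0, 0, 0], [0, 0, 0], [0, 0, 0], [0, 0, 0], [0, 0, 0], [0, 0, 0], [0, 0, 0]], "rot": [[0, 0, 0], [0, 0, 0], [0, 0, 0], [0, 0, 0], [0, 0, 0], [0, 0, 0], [0, 0, 0], [0, 0, 0], [0, 0, 0], [0, 0, 0]], "hand": [0.65, 0.7, 0.75, 0.8, 0.85, 0.9, 0.95, 1, 1, 1], "grip_force": 60}}

```text
time_s: 4.25
tool_pos: [0.4776, -0.3223, 0.1425]
tcp_rot: [-90.0, -0.0, -13.9]
wrist_force: [-0.6, -3.0, 3.0]
finger_gap: 0.182
```

```bash
python3 - <<'E'
from h import *
f=grab('wrist','w3.png');o=status.get_obs();print(o['tool_pos'],o['tcp_rot'],o['finger_gap'],o['wrist_force'])
E
```

```text
[ 0.47765509 -0.32229756  0.14249431] [-9.00306235e+01 -2.76884880e-02 -1.39037406e+01] 0.1780600460585529 [-1.43155421 -3.26347475  1.94326285]
```

View pics/w3.png

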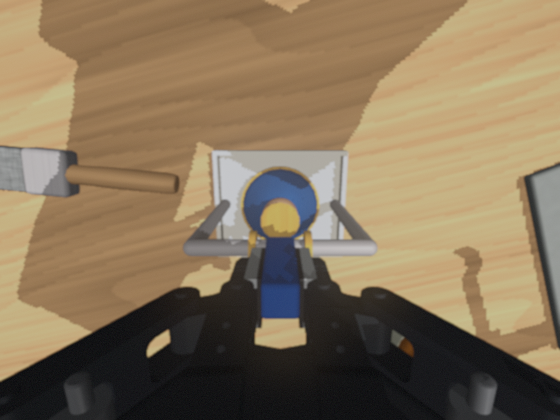

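Request:
{"fn": "move_arm", "kwargs": {"delta_pos": [[0, -0.5, 0], [0, -1.5, 0], [0, -3, 0], [0, -5, 0], [0, -7.5, 0], [0, -10, 0], [0, -12.5, 0], [0, -15, 0], [0, -16.5, 0], [0, -17, 0]], "rot": [[0, 0, 0], [0, 0, 0], [0, -1, 0], [0, -3, 0], [0, -6, 0], [0, -10, 0], [0, -14, 0], [0, -18, 0], [0, -21, 0], [0, -22.65, 0]], "hand": [1, 1, 1, 1, 1, 1, 1, 1, 1, 1]}}

```text
time_s: 5.3
tool_pos: [0.4778, -0.3218, 0.3141]
tcp_rot: [-90.1, -0.1, 8.9]
wrist_force: [-0.7, 0.7, -4.7]
finger_gap: 0.179
```

Request:
{"fn": "move_arm", "kwargs": {"delta_pos": [[0.1, 0, 0.7], [0.4, 0, 2], [0.8, 0, 4], [1.3, 0, 7], [1.8, 0, 10], [2.4, 0, 13], [3, 0, 16], [3.5, 0, 19], [4.1, 0, 22], [4.6, 0, 25]], "rot": [[0, 0, 0], [0, 0, 0], [0, 0, 0], [0, 0, 0], [0, 0, 0], [0, 0, 0], [0, 0, 0], [0, 0, 0], [0, 0, 0], [0, 0, 0]], "hand": [1, 1, 1, 1, 1, 1, 1, 1, 1, 1]}}

```text
time_s: 6.3
tool_pos: [0.4842, -0.0656, 0.3114]
tcp_rot: [-89.9, 0.1, 8.7]
wrist_force: [0.8, -0.8, -4.0]
finger_gap: 0.178
```

Request:
{"fn": "move_arm", "kwargs": {"delta_pos": [[0.4, 0, 2.2], [0.7, 0, 3.6], [0.8, 0, 4.3], [0.8, 0, 4.6], [0.8, 0, 4.6], [0.8, 0, 4.6], [0.8, 0, 4.6], [0.8, 0, 4.6], [0.8, 0, 4.6], [0.8, 0, 4.6]], "rot": [[0, 0, 0], [0, 0, 0], [0, 0, 0], [0, 0, 0], [0, 0, 0], [0, 0, 0], [0, 0, 0], [0, 0, 0], [0, 0, 0], [0, 0, 0]], "hand": [1, 1, 1, 1, 1, 1, 1, 1, 1, 1]}}

```text
time_s: 7.3
tool_pos: [0.4859, -0.0214, 0.3123]
tcp_rot: [-90.0, 0.0, 8.7]
wrist_force: [-0.5, 0.1, -3.3]
finger_gap: 0.181
```

```bash
python3 - <<'E'
from h import *
for n in('side','top','wrist'):grab(n,n[0]+'4.png')
o=status.get_obs();print(o['tool_pos'],o['tcp_rot'],o['finger_gap'],o['wrist_force'],o['ft_torque'])
c=cv2.imread('pics/s4.png')[130:260,200:360];cv2.imwrite('pics/s4c.png',cv2.resize(c,None,fx=4,fy=4,interpolation=cv2.INTER_CUBIC))
E
```

```text
[ 0.48592539 -0.0213354   0.31228833] [-9.00002002e+01  7.85769930e-04  8.74598930e+00] 0.17620046685636684 [-0.65185778 -0.65357297 -3.19606011] [ 0.0356048  -0.02481394 -0.02707843]
```

View pics/s4c.png

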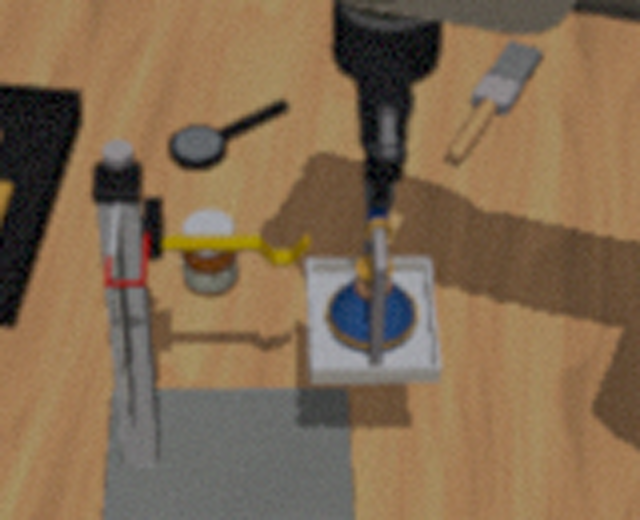

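View pics/t4.png

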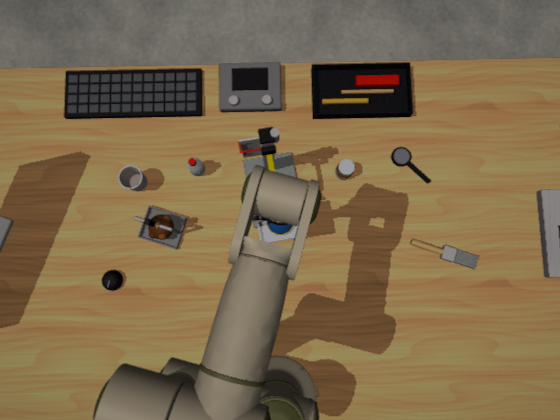

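View pics/w4.png

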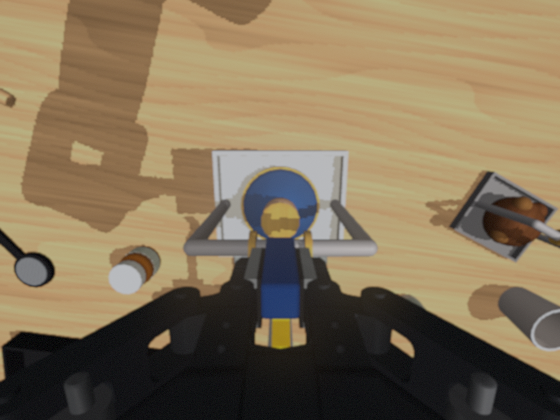

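```bash
python3 - <<'E'
from h import *
d=np.load('pics/w4.png.npz');im=d['image']
c=cv2.cvtColor(im[230:360,220:340],cv2.COLOR_RGB2BGR);cv2.imwrite('pics/w4c.png',cv2.resize(c,None,fx=5,fy=4.5,interpolation=cv2.INTER_CUBIC))
hsv=cv2.cvtColor(im,cv2.COLOR_RGB2HSV);m=cv2.inRange(hsv,(22,150,60),(34,255,255));m[:310]=0
v,u=np.nonzero(m)
for r in sorted(set(v)):print(r,u[v==r].min(),u[v==r].max())
tp=d['tp'];ps=np.radians(8.75);ex=np.array([np.cos(ps),np.sin(ps),0]);ey=np.array([-np.sin(ps),np.cos(ps),0])
for px in[(282,320),(282,345)]:
    X=onz(d,px,.262);print(X,(X-tp)@ex,(X-tp)@ey)
s=np.load('pics/side0.png.npz');t=np.load('pics/top0.png.npz')
# arm direction in top view
im=t['image'];hsv=cv2.cvtColor(im,cv2.COLOR_RGB2HSV);m=cv2.inRange(hsv,(22,150,60),(34,255,255))[150:200,260:285]
v,u=np.nonzero(m);k=v<27
p=np.polyfit(v[k],u[k],1);a=onz(t,(260+np.polyval(p,4),154),.266);b=onz(t,(260+np.polyval(p,26),176),.266);print('arm',a,b,np.degrees(np.arctan2(*(a-b)[1::-1])))
a=onz(t,(260+np.polyval(p,40),190),.25);print('near seat',a)
im=cv2.cvtColor(s['image'][175:205,230:285],cv2.COLOR_RGB2BGR);cv2.imwrite('pics/s5c.png',cv2.resize(im,None,fx=14,fy=14,interpolation=cv2.INTER_NEAREST))
E
```

```text
319 273 288
320 273 289
321 273 289
322 273 289
323 273 289
324 272 289
325 272 289
326 272 289
327 272 289
328 272 289
329 272 289
330 272 289
331 272 289
332 272 289
333 272 289
334 272 289
335 272 289
336 272 289
337 272 289
338 272 289
339 272 289
340 272 289
341 272 289
342 272 289
343 272 289
344 272 289
345 272 289
346 272 289
347 272 288
348 273 286
349 279 281
[ 0.55272578 -0.01005995  0.262     ] 0.067727273387626 0.0009873783545662068
[ 0.57389827 -0.00674142  0.262     ] 0.08915817209787225 0.00104645081241936
arm [0.64381087 0.00220467 0.266     ] [ 0.58809429 -0.00581143  0.266     ] 8.18711746567207
near seat [ 0.55579063 -0.01084525  0.25      ]
```

View pics/s5c.png

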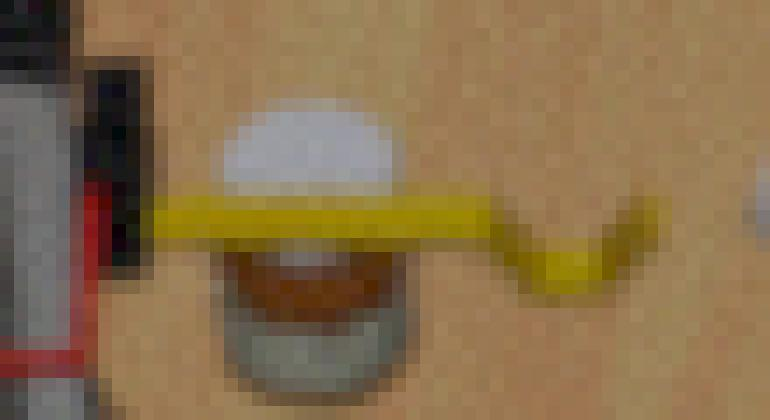

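View pics/w4c.png

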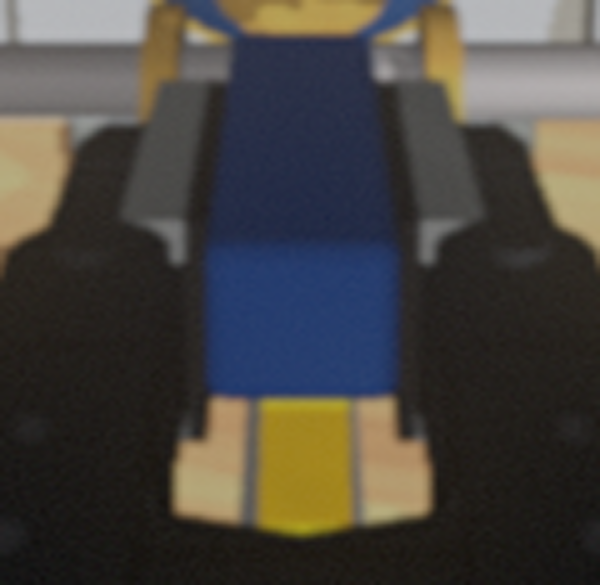

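```bash
python3 - <<'E'
from h import *
from scipy.optimize import least_squares
s=np.load('pics/side0.png.npz');s4=np.load('pics/s4.png.npz');d=np.load('pics/w4.png.npz');tp=d['tp']
ps=np.radians(8.75);ex=np.array([np.cos(ps),np.sin(ps),0]);ey=np.array([-np.sin(ps),np.cos(ps),0])
bar=tp-[0,0,.0225]
for nm,X in[('barend',bar+ey*.057),('stemtop',bar+[0,0,.06]),('tray c1',bar+ey*.06-ex*.05-[0,0,.12]),('tray c2',bar+ey*.06+ex*.05-[0,0,.12]),('tray c3',bar-ey*.06+ex*.05-[0,0,.104]),('c4',bar-ey*.06-ex*.05-[0,0,.104])]:
    p=proj(s4,X);print(nm,p,(p-[200,130]+.4)*4)
n=ey
for px in[(270,194.2),(264.5,190),(276.5,189.5)]:
    o,r=ray(s,px);k=((tp+.0005*ey-o)@n)/(r@n);X=o+k*r;print(px,X,(X-tp)@ex,X[2])
c=cv2.cvtColor(s4['image'][165:235,265:320],cv2.COLOR_RGB2BGR);cv2.imwrite('pics/s6c.png',cv2.resize(c,None,fx=8,fy=8,interpolation=cv2.INTER_CUBIC))
E
```

```text
barend [294.4554716  197.38216274] [379.42188641 271.12865095]
stemtop [294.23654383 168.60257395] [378.54617531 156.01029582]
tray c1 [309.0573523  225.22485309] [437.8294092  382.49941238]
tray c2 [276.62022976 225.62046253] [308.08091904 384.08185013]
tray c3 [275.66558968 194.33350583] [304.26235873 258.93402331]
c4 [306.4668685  194.00902254] [427.467474   257.63609018]
(270, 194.2) [ 0.55454638 -0.01027285  0.24727002] 0.06949429355791832 0.2472700202650313
(264.5, 190) [ 0.57093917 -0.00774976  0.26539705] 0.08608012313339664 0.2653970473837436
(276.5, 189.5) [ 0.53524976 -0.01324288  0.26698326] 0.0499704490081874 0.2669832601988664
```

View pics/s6c.png

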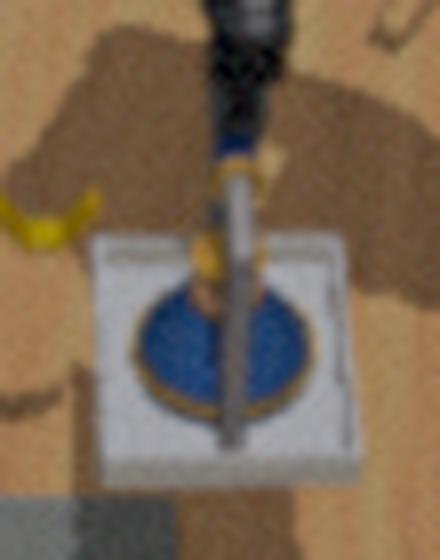

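```bash
python3 - <<'E'
from h import *
t=np.load('pics/top0.png.npz')
c=cv2.cvtColor(t['image'][170:205,255:295],cv2.COLOR_RGB2BGR);cv2.imwrite('pics/t6c.png',cv2.resize(c,None,fx=16,fy=16,interpolation=cv2.INTER_NEAREST))
tp=np.load('pics/w4.png.npz')['tp']
ps=np.radians(8.75);ex=np.array([np.cos(ps),np.sin(ps),0])
for v in range(178,200):
    u=272.2+(v-174.6)*.165
    print(v,t['image'][v,int(round(u))],[round(float((onz(t,(u,v),z)-tp)@ex),4) for z in(.25,.266)])
E
```

```text
178 [153 144   0] [0.1014, 0.0982]
179 [155 146   0] [0.0989, 0.0957]
180 [155 146   0] [0.0963, 0.0931]
181 [154 145   0] [0.0937, 0.0906]
182 [141 126   0] [0.0911, 0.0881]
183 [133 106   0] [0.0886, 0.0855]
184 [129  98   0] [0.086, 0.083]
185 [131 100   0] [0.0834, 0.0805]
186 [130  99   0] [0.0809, 0.0779]
187 [130  99   0] [0.0783, 0.0754]
188 [146 127   0] [0.0757, 0.0729]
189 [154 142   0] [0.0732, 0.0704]
190 [155 142   0] [0.0706, 0.0678]
191 [154 142   0] [0.0681, 0.0653]
192 [140 126   0] [0.0655, 0.0628]
193 [121  97   0] [0.063, 0.0603]
194 [114  87   0] [0.0604, 0.0578]
195 [118  90   0] [0.0578, 0.0552]
196 [145 116   0] [0.0553, 0.0527]
197 [134 116  55] [0.0527, 0.0502]
198 [112 110  96] [0.0502, 0.0477]
199 [106 108 105] [0.0476, 0.0452]
```

View pics/t6c.png

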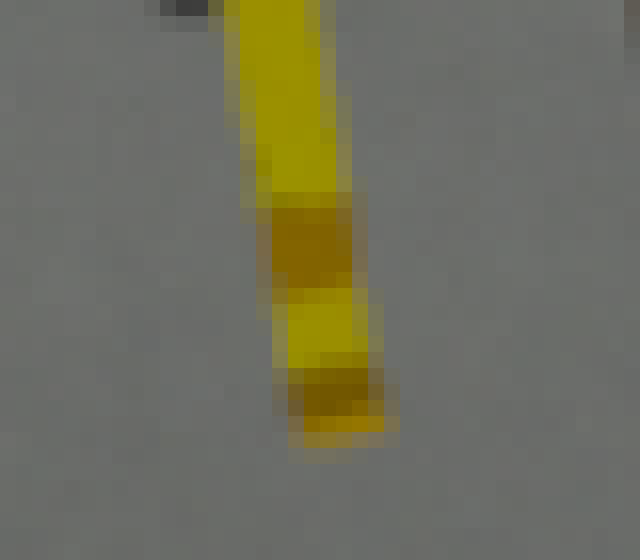

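```bash
python3 - <<'E'
from h import *
d=np.load('pics/w4.png.npz');tp=d['tp']
ps=np.radians(8.75);ex=np.array([np.cos(ps),np.sin(ps),0]);ey=np.array([-np.sin(ps),np.cos(ps),0])
for p in[(280,284.0),(280,317.4),(261,300),(300,300)]:
    X=onz(d,p,tp[2]+.0375)-tp;print('stem',X@ex,X@ey)
for p in[(280,240.5),(280,254),(186,247),(375.5,247)]:
    X=onz(d,p,tp[2]-.0225)-tp;print('bar edge',X@ex,X@ey)
E
```

```text
stem -0.008257220373206302 -0.0005461663419518521
stem 0.006320472400188879 -0.0005310294279621227
stem -0.0013827000897600305 -0.007926603639280284
stem -0.0013994823782101863 0.0072372087729228336
bar edge -0.00406386206048892 -0.0005478716220870039
bar edge 0.004343345443795779 -0.0005391419020370409
bar edge 1.7385896972983705e-05 -0.05541698973722659
bar edge -0.00010213179953719523 0.05520056384864062
```

Request:
{"fn": "move_arm", "kwargs": {"delta_pos": [[0.3, 0, 0], [1, 0, 0], [2, 0, 0], [3, 0, 0], [4, 0, 0], [5, 0, 0], [6, 0, 0], [6.7, 0, 0], [7, 0, 0], [7, 0, 0]], "rot": [[0, 0, 0], [0, 0, 0], [0, 0, 0], [0, 0, 0], [0, 0, 0], [0, 0, 0], [0, 0, 0], [0, 0, 0], [0, 0, 0], [0, 0, 0]], "hand": [1, 1, 1, 1, 1, 1, 1, 1, 1, 1]}}

```text
time_s: 8.45
tool_pos: [0.5554, -0.0106, 0.3121]
tcp_rot: [-90.0, 0.0, 8.8]
wrist_force: [0.3, -0.2, -4.3]
finger_gap: 0.179
```

Request:
{"fn": "move_arm", "kwargs": {"delta_pos": [[0, 0.2, 0], [0, 0.6, 0], [0, 1, 0], [0, 1.4, 0], [0, 1.8, 0], [0, 2.1, 0], [0, 2.4, 0], [0, 2.6, 0], [0, 2.7, 0], [0, 2.7, 0]], "rot": [[0, 0, 0], [0, 0, 0], [0, 0, 0], [0, 0, 0], [0, 0, 0], [0, 0, 0], [0, 0, 0], [0, 0, 0], [0, 0, 0], [0, 0, 0]], "hand": [1, 1, 1, 1, 1, 1, 1, 1, 1, 1]}}

```text
time_s: 9.45
tool_pos: [0.5551, -0.0106, 0.2852]
tcp_rot: [-90.0, 0.0, 8.7]
wrist_force: [-0.7, -0.3, -4.8]
finger_gap: 0.18
```

```bash
python3 - <<'E'
from h import *
for n in('side','wrist'):grab(n,n[0]+'5.png')
o=status.get_obs();print(o['tool_pos'],o['tcp_rot'],o['finger_gap'],o['wrist_force'],o['ft_torque'])
c=cv2.imread('pics/s5.png')[150:250,210:320];cv2.imwrite('pics/s5c.png',cv2.resize(c,None,fx=6,fy=6,interpolation=cv2.INTER_CUBIC))
E
```

```text
[ 0.5551573  -0.01064243  0.28543891] [-9.00064121e+01 -1.50971141e-02  8.75162929e+00] 0.17731471760764825 [-0.45735273 -0.28122364 -3.58399409] [ 0.00367948 -0.01077285  0.0141592 ]
```

View pics/s5c.png

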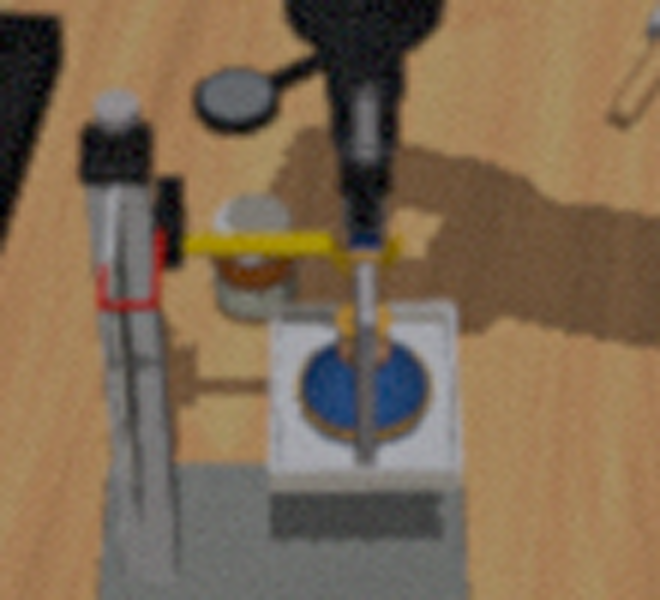

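View pics/w5.png

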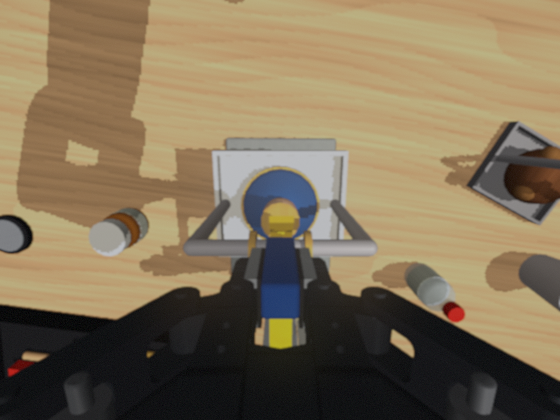

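```bash
cat >> h.py <<'E'
def avg(n=14):
    F=[];T=[]
    for i in range(n):
        viewer.grab_frame('wrist');o=status.get_obs();F.append(o['wrist_force']);T.append(o['tool_pos'])
    F=np.array(F);print('t',o['time_s'],'F',F.mean(0).round(3),'sem',(F.std(0)/np.sqrt(n)).round(3),'pos',np.mean(T,0).round(4));return F.mean(0)
E
python3 -c "
from h import *
avg(16)"
```

```text
t 10.35 F [-0.081 -0.231 -3.876] sem [0.125 0.088 0.147] pos [ 0.5551 -0.0106  0.2853]
```

Request:
{"fn": "move_arm", "kwargs": {"delta_pos": [[0, 0.2, 0], [0, 0.4, 0], [0, 0.6, 0], [0, 0.8, 0], [0, 1.0, 0], [0, 1.2, 0], [0, 1.4, 0], [0, 1.6, 0], [0, 1.8, 0], [0, 2.0, 0]], "rot": [[0, 0, 0], [0, 0, 0], [0, 0, 0], [0, 0, 0], [0, 0, 0], [0, 0, 0], [0, 0, 0], [0, 0, 0], [0, 0, 0], [0, 0, 0]], "hand": [1, 1, 1, 1, 1, 1, 1, 1, 1, 1]}}

```text
time_s: 11.35
tool_pos: [0.5551, -0.0107, 0.2652]
tcp_rot: [-90.0, -0.0, 8.7]
wrist_force: [-1.7, 0.4, -3.1]
finger_gap: 0.174
```

```bash
python3 - <<'E'
from h import *
avg(14);grab('side','s6.png')
c=cv2.imread('pics/s6.png')[150:250,210:320];cv2.imwrite('pics/s6c.png',cv2.resize(c,None,fx=6,fy=6,interpolation=cv2.INTER_CUBIC))
E
```

```text
t 12.05 F [-0.459  0.096 -2.733] sem [0.15 0.11 0.14] pos [ 0.5551 -0.0106  0.2653]
```

View pics/s6c.png

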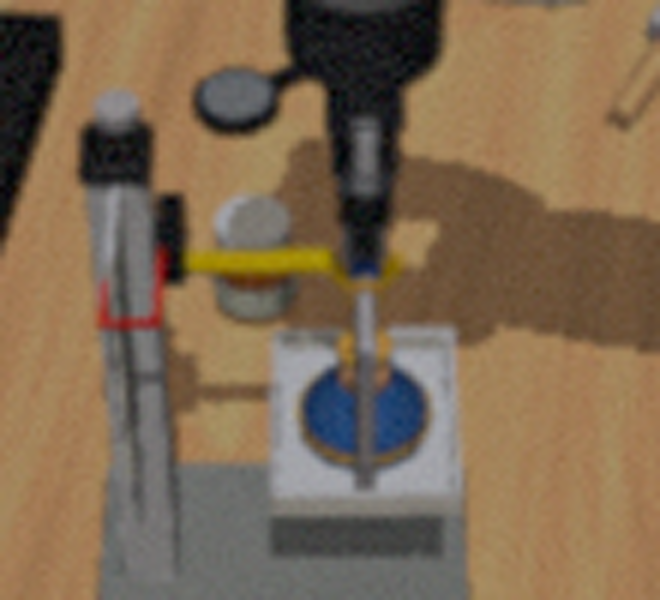

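Request:
{"fn": "move_arm", "kwargs": {"delta_pos": [[0, 0.2, 0], [0, 0.5, 0], [0, 0.8, 0], [0, 1.1, 0], [0, 1.4, 0], [0, 1.7, 0], [0, 2.0, 0], [0, 2.3, 0], [0, 2.5, 0], [0, 2.6, 0]], "rot": [[0, 0, 0], [0, 0, 0], [0, 0, 0], [0, 0, 0], [0, 0, 0], [0, 0, 0], [0, 0, 0], [0, 0, 0], [0, 0, 0], [0, 0, 0]], "hand": [1, 1, 1, 1, 1, 1, 1, 1, 1, 1]}}

```text
time_s: 13.1
tool_pos: [0.5552, -0.0106, 0.2392]
tcp_rot: [-90.0, -0.0, 8.7]
wrist_force: [1.1, 1.3, -0.3]
finger_gap: 0.175
```

```bash
python3 - <<'E'
from h import *
avg(40);grab('side','s7.png');grab('wrist','w7.png')
c=cv2.imread('pics/s7.png')[150:250,210:320];cv2.imwrite('pics/s7c.png',cv2.resize(c,None,fx=6,fy=6,interpolation=cv2.INTER_CUBIC))
E
```

```text
t 15.1 F [ 0.402 -0.089 -0.311] sem [0.07  0.086 0.071] pos [ 0.5551 -0.0107  0.2393]
```

View pics/s7c.png

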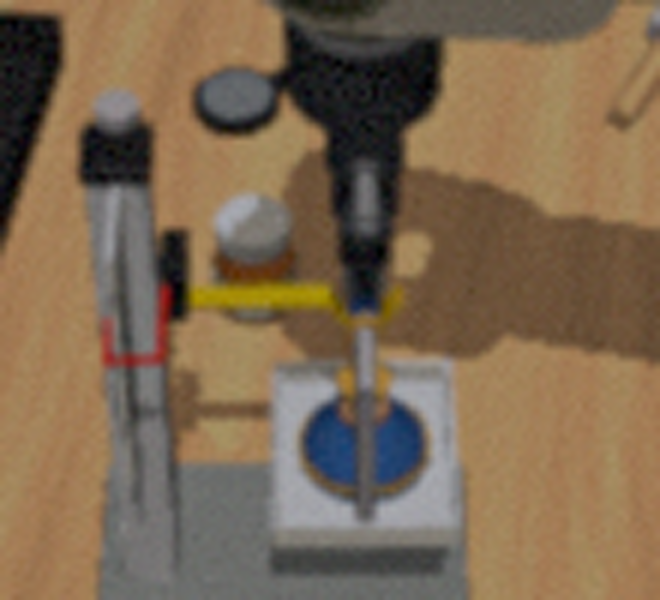

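View pics/w7.png

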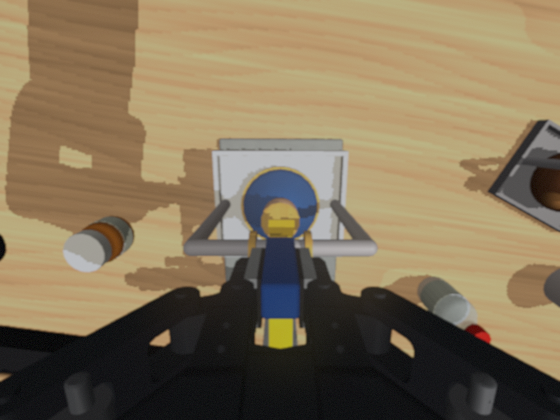

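Request:
{"fn": "move_arm", "kwargs": {"delta_pos": [[0, 0.1, 0], [0, 0.2, 0], [0, 0.3, 0], [0, 0.35, 0], [0, 0.35, 0], [0, 0.35, 0], [0, 0.35, 0], [0, 0.35, 0], [0, 0.35, 0], [0, 0.35, 0]], "rot": [[0, 0, 0], [0, 0, 0], [0, 0, 0], [0, 0, 0], [0, 0, 0], [0, 0, 0], [0, 0, 0], [0, 0, 0], [0, 0, 0], [0, 0, 0]], "hand": [1, 1, 1, 1, 1, 1, 1, 1, 1, 1], "grip_force": 20}}

```text
time_s: 16.2
tool_pos: [0.5551, -0.0106, 0.2358]
tcp_rot: [-90.0, -0.0, 8.7]
wrist_force: [1.1, 0.5, -0.1]
finger_gap: 0.179
```

```bash
python3 - <<'E'
from h import *
avg(60);print(status.get_obs()['finger_gap'])
E
```

```text
t 19.2 F [ 0.681 -0.09  -0.056] sem [0.069 0.06  0.066] pos [ 0.5551 -0.0106  0.2358]
0.17853446163109465
```

Request:
{"fn": "move_arm", "kwargs": {"delta_pos": [[0.05, 0, 0], [0.05, 0, 0], [0.05, 0, 0], [0.05, 0, 0], [0.05, 0, 0], [0.05, 0, 0], [0.05, 0, 0], [0.05, 0, 0], [0.05, 0, 0], [0.05, 0, 0]], "rot": [[0, 0, 0], [0, 0, 0], [0, 0, 0], [0, 0, 0], [0, 0, 0], [0, 0, 0], [0, 0, 0], [0, 0, 0], [0, 0, 0], [0, 0, 0]], "hand": [1, 1, 1, 1, 1, 1, 1, 1, 1, 1]}}

```text
time_s: 20.2
tool_pos: [0.5556, -0.0105, 0.2357]
tcp_rot: [-90.0, 0.0, 8.8]
wrist_force: [-3.1, -0.2, 0.2]
finger_gap: 0.177
```

```bash
python3 - <<'E'
from h import *
avg(40)
E
```

```text
t 22.2 F [-2.488 -0.118 -0.22 ] sem [0.085 0.074 0.08 ] pos [ 0.5556 -0.0106  0.2358]
```

Request:
{"fn": "move_arm", "kwargs": {"delta_pos": [[-0.04, 0, 0], [-0.04, 0, 0], [-0.04, 0, 0], [-0.04, 0, 0], [-0.04, 0, 0], [-0.04, 0, 0], [-0.04, 0, 0], [-0.04, 0, 0], [-0.04, 0, 0], [-0.04, 0, 0]], "rot": [[0, 0, 0], [0, 0, 0], [0, 0, 0], [0, 0, 0], [0, 0, 0], [0, 0, 0], [0, 0, 0], [0, 0, 0], [0, 0, 0], [0, 0, 0]], "hand": [1, 1, 1, 1, 1, 1, 1, 1, 1, 1]}}

```text
time_s: 23.2
tool_pos: [0.5553, -0.0106, 0.2359]
tcp_rot: [-90.0, -0.0, 8.7]
wrist_force: [1.7, 0.8, -0.2]
finger_gap: 0.181
```

```bash
python3 - <<'E'
from h import *
avg(40);print(status.get_obs()['finger_gap'],status.get_obs()['ft_torque'])
E
```

```text
t 25.2 F [ 2.309  0.576 -0.07 ] sem [0.073 0.071 0.102] pos [ 0.5552 -0.0106  0.2358]
0.17864571671409477 [ 0.12117424 -0.50123495 -0.03605618]
```

Request:
{"fn": "move_arm", "kwargs": {"delta_pos": [[0.02, 0, 0], [0.02, 0, 0], [0.02, 0, 0], [0.02, 0, 0], [0.02, 0, 0], [0.02, 0, 0], [0.02, 0, 0], [0.02, 0, 0], [0.02, 0, 0], [0.02, 0, 0]], "rot": [[0, 0, 0], [0, 0, 0], [0, 0, 0], [0, 0, 0], [0, 0, 0], [0, 0, 0], [0, 0, 0], [0, 0, 0], [0, 0, 0], [0, 0, 0]], "hand": [1, 1, 1, 1, 1, 1, 1, 1, 1, 1]}}

```text
time_s: 26.2
tool_pos: [0.5553, -0.0106, 0.2358]
tcp_rot: [-90.0, 0.0, 8.7]
wrist_force: [-0.1, -0.4, 0.0]
finger_gap: 0.179
```

```bash
python3 - <<'E'
from h import *
avg(30);print(status.get_obs()['finger_gap'],status.get_obs()['ft_torque'])
E
```

```text
t 27.7 F [-0.003  0.09  -0.343] sem [0.103 0.088 0.073] pos [ 0.5554 -0.0106  0.2358]
0.175249374988191 [-0.03692133  0.03843114 -0.0734094 ]
```

Request:
{"fn": "move_arm", "kwargs": {"delta_pos": [[0, 0.05, 0], [0, 0.1, 0], [0, 0.1, 0], [0, 0.1, 0], [0, 0.1, 0], [0, 0.1, 0], [0, 0.1, 0], [0, 0.1, 0], [0, 0.1, 0], [0, 0.1, 0]], "rot": [[0, 0, 0], [0, 0, 0], [0, 0, 0], [0, 0, 0], [0, 0, 0], [0, 0, 0], [0, 0, 0], [0, 0, 0], [0, 0, 0], [0, 0, 0]], "hand": [1, 1, 1, 1, 1, 1, 0.7, 0.6, 0.5, 0.4]}}

```text
time_s: 28.7
tool_pos: [0.5554, -0.0106, 0.2348]
tcp_rot: [-90.0, -0.0, 8.7]
wrist_force: [-0.4, -0.4, -0.8]
finger_gap: 0.599
```

```bash
python3 - <<'E'
from h import *
o=status.get_obs();print(o['time_s'],o['finger_gap'],o['tool_pos'])
grab('side','s8.png');grab('wrist','w8.png')
c=cv2.imread('pics/s8.png')[150:250,210:320];cv2.imwrite('pics/s8c.png',cv2.resize(c,None,fx=6,fy=6,interpolation=cv2.INTER_CUBIC))
E
```

```text
28.7 0.5992063980446921 [ 0.55542334 -0.01062067  0.23483859]
```

View pics/s8c.png

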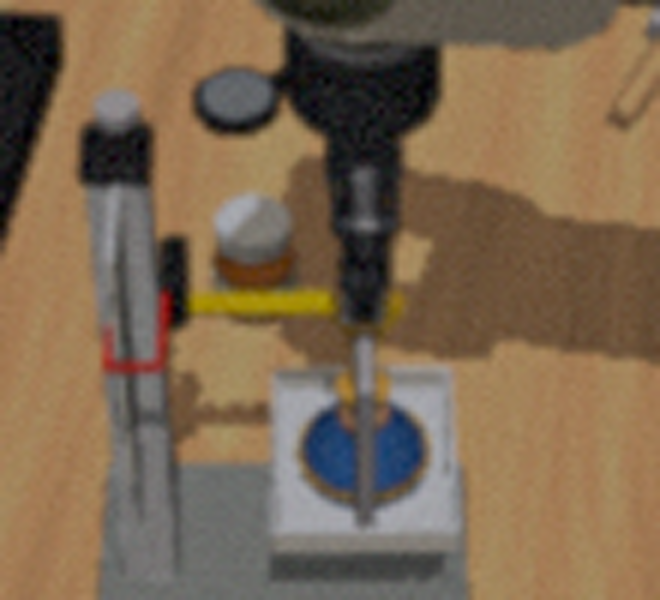

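View pics/w8.png

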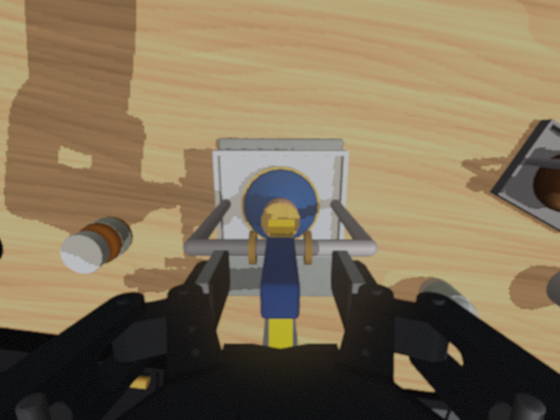

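The stem is free between the fingers, which stand at columns about 210 and 350 with the stem at 262–299. The carrier hangs level, so I'll retreat straight up.

Request:
{"fn": "move_arm", "kwargs": {"delta_pos": [[0, -0.3, 0], [0, -1, 0], [0, -2, 0], [0, -3.5, 0], [0, -5, 0], [0, -6.5, 0], [0, -8, 0], [0, -9.3, 0], [0, -10, 0], [0, -10, 0]], "rot": [[0, 0, 0], [0, 0, 0], [0, 0, 0], [0, 0, 0], [0, 0, 0], [0, 0, 0], [0, 0, 0], [0, 0, 0], [0, 0, 0], [0, 0, 0]], "hand": [0.4, 0.4, 0.4, 0.4, 0.4, 0.4, 0.4, 0.4, 0.4, 0.4]}}

```text
time_s: 29.8
tool_pos: [0.5556, -0.0107, 0.336]
tcp_rot: [-90.0, -0.1, 8.7]
wrist_force: [0.7, 1.1, 0.1]
finger_gap: 0.602
```

```bash
python3 - <<'E'
from h import *
ims=[]
for i in range(10):
    f=viewer.grab_frame('side')
    if i%3==0: ims.append(cv2.cvtColor(f['image'][150:250,210:300],cv2.COLOR_RGB2BGR))
    im=f['image'][150:250,210:260];hsv=cv2.cvtColor(im,cv2.COLOR_RGB2HSV);m=cv2.inRange(hsv,(0,180,80),(6,255,255));m[:, 40:]=0;v,u=np.nonzero(m);
    y=cv2.inRange(cv2.cvtColor(f['image'][190:225,238:300],cv2.COLOR_RGB2HSV),(22,150,60),(34,255,255));print(v.mean() if len(v) else None,np.nonzero(y)[0].mean())
g=np.hstack(ims[1::2]);cv2.imwrite('pics/s9c.png',cv2.resize(g,None,fx=4.4,fy=4.4,interpolation=cv2.INTER_CUBIC)[:600,:800])
cv2.imwrite('pics/s9c.png',cv2.resize(ims[-1],None,fx=6,fy=6,interpolation=cv2.INTER_CUBIC))
grab('wrist','w9.png');o=status.get_obs();print(o['time_s'],o['tool_pos'],o['wrist_force'])
E
```

```text
56.15384615384615 10.027777777777779
53.92307692307692 9.99090909090909
55.375 10.094827586206897
55.07142857142857 10.045871559633028
54.714285714285715 10.035714285714286
53.785714285714285 10.026315789473685
53.72727272727273 10.0625
54.86666666666667 10.018181818181818
55.54545454545455 10.018018018018019
54.4 10.070175438596491
30.35 [ 0.55539229 -0.01059889  0.33468689] [-0.01689706  1.12721055  0.64593835]
```

View pics/s9c.png

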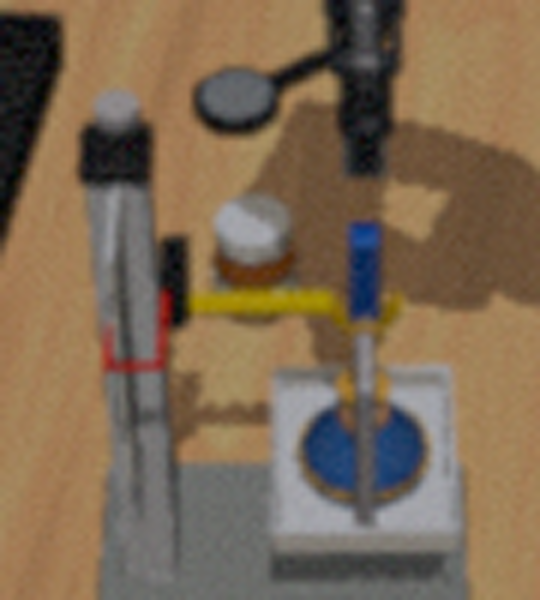

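View pics/w9.png

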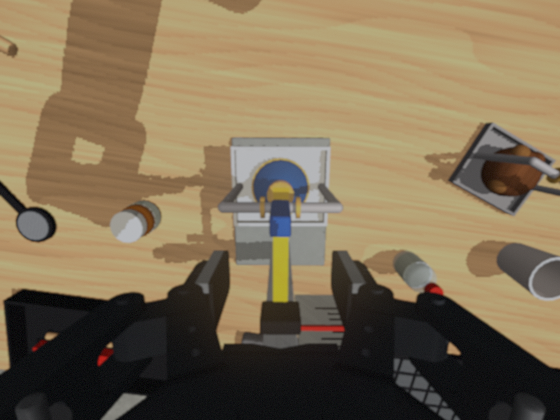

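```bash
python3 -c "
from h import *
avg(10);print(ticket.job_done())"
```

```text
t 30.85 F [0.214 0.079 0.316] sem [0.234 0.187 0.113] pos [ 0.5554 -0.0106  0.3348]
the job is handed in; nothing more can be done
None
```

The bust's carrier is hanging on the spring scale and the job is handed in, at about 31 s of the 61 s allowed. No verdict was reported.

**What I did:** I gripped the blue stem with the jaws along the bar. I then lifted the carrier, turned it about 22.6°, and brought the bar over the hook's tip and down between the collars. I lowered it in steps by wrist force until the spring carried the weight. Then I evened out the sideways force, opened the fingers and backed straight up.

**Weight:** The wrist force read about 3.9 N, so the bust and carrier weigh about 0.4 kg. That draws the hook down about 41 mm.

**Last checks:**
- **Hanging:** In the side view the carrier is upright and the bar sits in the U of the hook. The wrist view shows the hook's arm in line with the stem, midway between the collars.
- **Stillness:** The hook arm moved less than 0.1 pixel over 0.5 s. The pointer mask itself was noisy, scattering by about 2 pixels, so I went by the arm.
- **Clearance:** The fingers stand about 10 cm above where they let go. The other things on the table looked unmoved in the views I took, but I did not measure them.

**Disagreements:**
- **Let-go force:** The vertical force readings just before letting go ranged from -0.06 to -0.34 N at the same height. I lowered 1 mm more to split the difference and did not measure again before opening.
- **Sideways force:** Before I evened it out, it jumped between -2.5 and +2.3 N for moves under 0.5 mm, because the bar was sticking in the hook. It was about 0 N at the last reading before letting go.
- **Cameras:** The side and top cameras put the scale's base and the tray 5 to 7 mm apart in y. I used the top and wrist views for those.

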